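# Click the carving block round and hold the tool-rest leg at its mark while closing the cam

## Task

Turn the carver's turntable with its hexagonal block one click anticlockwise (seen from above) and let go of it. Then push the sliding tool-rest leg towards the block, against its spring, until the double line on the leg lies at the edge of the brass index clip that faces away from the block, pause there a moment with the cam lever still open, and, holding the leg at that mark, slide the cam lever fully closed. The cam is worn, so finish while still holding the leg at the mark with the lever closed: do not let go, and leave the tin, the small wooden block, the mallet and the chisels where they lie, and the clip too.

Things in the scene. Friction and masses are not known exactly. Their poses are not given: they have to be found in the camera images.
- stand: wooden base board of the carving stand, 460 x 180 x 25 mm, fixed to the bench; origin at the centre of its underside, x along the board from the sliding leg towards the turntable, y to the left of that, z up. Grey gear housing, 80 mm high, at the +x end. Turntable axis at x = +130 mm, y = 0; the leg slides along x at y = 0
- turntable (a joint): angle of the steel turntable (hexagonal plate 120 mm across flats, top 36 mm above the bench) with the hexagonal wooden block on it; grows anticlockwise from above. Clicks at -1.047, 0 and +1.047 rad; its index gear draws it into the nearest (up to about 0.2 N m to turn it over the hump midway). It starts in the first, about -1.047; the next anticlockwise is 0
- block_top (a point): centre of the top of the hexagonal block, on the turntable axis, 131 mm above the bench, turning with it. The block is 48 mm across flats, its upright flats run from 36 to 131 mm above the bench; this point's x axis is square to one pair of flats (other pairs at 60 and 120 degrees from it)
- double_line (a point): point midway between the two engraved cross lines of the double line (5 mm apart), on top of the leg (22 mm wide bar, top 49 mm above the bench); axes as the stand's. The other marks on the leg are single lines
- index_edge (a point): middle of the edge, on the side away from the turntable, of the brass clip bridging the leg (14 mm long, 44 wide, top 60 mm above the bench); point 49 mm above the bench, axes as the stand's. The leg is at the mark when the double line has the same x as this edge. The clip stands elsewhere on the rail each time (leg travel needed 35 to 65 mm) and is to stay there
- pinch (a point): point on the leg's carriage, 95 mm above the bench, midway between the outer faces of the fixed lug and the closed lever: centre of a pinch across the leg (along y); axes as the stand's. Lug: upright plate 30 mm along x, 8 mm thick, outer face at y = +12 mm from here, 49 to 95 mm above the bench. Carriage plate below: 110 mm wide, top 48 mm above the bench
- push_face (a point): centre of the back face of the leg's push plate, 67 mm above the bench, 19 mm ahead of the pinch point in x; upright plate across the leg, 110 mm wide along y, 8 mm thick, 48 to 86 mm above the bench, in front of lug and lever. Fingers standing down on both sides of lug and lever can press this face towards +x to move the leg and hold it
- lever (a joint): slide of the cam lever, in m across the leg: 0 closed, up to 0.018 open (starts 0.014 to 0.018). It slides along the stand's +y to close, with about 4 N of friction, and stays where left
- lever_tab (a point): middle of the top of the cam lever's upright tab (steel, grooved outer face), 95 mm above the bench; plate 30 mm along x, 8 mm thick in y, from 49 to 95 mm above the bench, beside the lug on its -y side; its outer face lies 4 mm to -y of this point, 12 mm from the pinch point when closed and up to 30 mm when open
- leg: the sliding leg with carriage, lug, push plate, cam lever and, at its front end, the tool rest (cross bar 90 mm wide, top 93 mm high, 138 mm ahead of the pinch point). Origin and axes are the stand's when drawn back (the start); it slides up to 78 mm along +x. A spring draws it back, 3 N at the start and 60 N per m more, plus 1 N friction: let go, it slides back even with the cam closed
- wax_tin: bystander: closed round brass tin, 47 mm across, 20 mm high, standing on the stand's board on its +y side; origin at the middle of its underside or nearly
- wedge: bystander: small wooden block 45 x 22 x 12 mm lying on the stand's board on its -y side; origin at the middle of its underside or nearly
- mallet: bystander: wooden mallet lying on the bench: head 90 x 130 x 70 mm, handle 28 mm thick; origin at the middle of its underside or nearly
- chisel_wide: bystander: chisel 220 mm long, wooden handle, wide blade, lying on the bench; origin at the middle of its underside or nearly
- chisel_narrow: bystander: chisel 220 mm long, wooden handle, narrow blade, lying on the bench; origin at the middle of its underside or nearly

How it is judged:
On the way, in this order (a step that is already met when the one before it is completed fails the run):
1. the turntable rests in the next click position and nothing is being gripped (value of joint turntable between -0.08 and 0.08 rad and contact force between stand and the fingers below 0.5 N), for 0.2 s.
2. the fingers hold the leg with the double line at the clip's edge (within 5 mm), the lever still open (x of double_line in the frame of index_edge between -0.005 and 0.005 m and contact force between leg and the fingers above 2 N and value of joint lever above 0.009 m), for 0.2 s.
3. the lever is closed with the leg still held at the mark (x of double_line in the frame of index_edge between -0.005 and 0.005 m and contact force between leg and the fingers above 2 N and value of joint lever below 0.003 m), for 0.2 s.
At the end, for the whole second after the job is handed in: Turntable within 0.08 rad of the next click; double line within 5 mm of the clip's edge along the leg; lever within 3 mm of fully closed; the fingers still holding the leg (more than 2 N on the leg or the lever it carries) and the leg still (all of step 3 and value of joint turntable between -0.08 and 0.08 rad and linear speed of leg below 0.01 m/s); the arm keeps its last pose, push and grip.
It fails at once if a bystander was moved more than 30 mm (distance of any of wax_tin, wedge, mallet, chisel_wide, chisel_narrow from where it was at the start of the episode above 0.03 m).
It fails at once if the index clip was shifted (distance of index_edge from where it was at the start of the episode above 0.004 m).
It fails at once if the turntable was turned past the next click (value of joint turntable above 0.5 rad).
It fails at once if the leg slipped well off the mark with the lever already closed (value of joint lever below 0.003 m and (x of double_line in the frame of index_edge above 0.012 m or x of double_line in the frame of index_edge below -0.012 m)).
It also fails if it takes over 48 s, if anything falls off the work surface, if the arm or the gripper's body presses on something with over 40 N, if the wrist force passes 120 N, or if a joint passes its speed limit or range.

## Robot

A 7-joint arm with a two-finger parallel gripper is mounted at the origin on the work surface. World frame = base frame: x ahead of the robot, y to its left, z up, the work surface at z = 0. Lengths are in m, angles in rad, forces in N, time in s.
With the tool pointing down it reaches from about 0.4 to 0.75 m from the base axis. Payload 19.5 kg.
Tool frame: the origin (TCP) lies on the mounting face of the last link; the fingertips stand 173 mm ahead of it and the grasp point (between the pads) lies 155 mm ahead of it (r.pinch_z is the distance from the TCP to the grasp point, in m); z points along the fingers, y is the line along which they close (so a half turn about z gives the same grasp; the last joint's range is limited). The gripper opens to 85 mm and grips with 20 to 120 N. Pads are 22 mm wide; open, the fingers measure 114 mm over their backs; the gripper's body (76 mm by 85 mm) begins 54 mm behind the grasp point. The pads swing forward as they close: fully open they stand 13 mm farther back than shut.
Start: joints at [1.235, 0.707, -0.028, 1.485, 0.022, 0.951, -0.075], TCP at [0.167, -0.55, 0.405] pointing down, gripper open.
Joint ranges: [-2.71, 2.71], [-0.32, 2.16], [-1.57, 1.52], [0, 2.45], [-1.46, 4.6], [0, 2.02], [-2.83, 2.83]. Speed limits (rad/s): [1.89, 1.89, 2.57, 2.57, 3.01, 3.01, 3.01].

## Interface

Orientations are given as a unit quaternion [x, y, z, w].
In Python, from cell import sensors, imaging, r gives the robot as it stands.
- The arm moves only by the tool drive_tool, never from a script. Its argument "moves" is a list of rows, each an object with "linear": the shift along the tool's x, y, z in mm, a list of three; "rotation": the turn, a rotation vector about the tool's x, y, z in degrees, a list of three. A call has exactly 8 rows; each row is the pose to reach, as a shift and turn from the pose commanded when the call began, along the tool's axes at that moment; what a row does not reach only later rows make up. A row lasts 1/10 s, in which the tool goes at most 50 mm and 8.59 degrees, less where a joint would pass 70% of its speed; a pose out of reach is approached as far as the arm can. A call with a gripper value outside its range is refused whole. "claw" is the finger opening in mm, from 0 to 85.4, set as the call begins (left out, the last holds). The fingers move at their own pace and stop on an object; "force" is the grip in N (left out, the last holds). Time passes only in rows, so rows that repeat a pose let the fingers close, or fill a call up. It gives the time, the measured TCP pose, the force, the opening and the grip force at its end, in the units of the state.
- sensors.get_obs(): the state, without advancing time (a new reading comes with each control period).
- imaging.read_camera(name): name is "scene" or "top" or "wrist"; returns a dict with "img" (384x512x3 uint8, red, green, blue), "fx", "fy", "cx", "cy" (pixels), "eye" and "attitude" of the camera in the world. Camera axes: x right, y down, z forward; pixel columns grow to the right and rows downward; lengths in m; the calibration is good to about 2 mm. The wrist camera is an equidistant fisheye: a pixel r from the principal point sees the ray r / f radians off the axis. A picture is of the moment at which its call begins. There is no depth.
- r.finish_job(): hands the job in; it is judged then, once.
Trained networks look in the newest picture that a camera, given by its name, has taken for a name from the list of things; names that differ only in an ending like _2 or _b are one class to them, and where a whole thing is asked for, a point or a joint stands for the part that bears it (a point fixed in the world has none). Each returns a list of dicts, best first, with "confidence" (0 to 1); they miss things now and then, are a little off and sometimes report something else, mostly with a low value. They report only what shows in the picture. A call takes as long as a camera call.
- imaging.regions_of(camera, name): "region" (384x512 bool, what is visible of it) and "bbox" ([centre column, centre row, width, height] in pixels, round what is visible of it).
The state is a dict: "t": time; "joint_pos": joint angles; "qvel": joint speeds; "joint_efforts": joint torques, N m; "position": TCP position; "tcp_rot": TCP orientation; "wrist_force": force on the tool from outside, world axes, zero at the start; "ft_torque": the same for the moment, N m; "gripper_width": finger opening in m; "grasp_force": force on a finger pad.
Only numpy, scipy, OpenCV 4.12 (cv2) and the standard library are available. Lean on these libraries where they do the work, as an engineer would, in place of code of your own. Each camera call takes 0.05 s, during which the arm holds its last target. There are 200 camera calls.

## Working session

There is one attempt and no reset: what is moved stays moved. The work goes in short steps, Python scripts to look and compute and a tool call to move; the robot and the scene stay as the last step left them, time stands still between calls to the robot, and variables do not carry over. Pictures are saved under pics/ and viewed, at most 10 in all, crops included, and the job is handed in when it is done.

Besides the shell and the picture viewer there is one more tool, called after "Emit:" by a JSON object that holds its "op" and its "data". drive_tool: Moves the arm, as the interface text tells. Its arguments: {"type":"object","properties":{"moves":{"type":"array"},"claw":{"type":"number"},"force":{"type":"number"}},"required":["moves"]}

```bash
mkdir -p pics; ls
python3 - <<'E'
from cell import sensors, imaging, r
import cv2,numpy as np
o=sensors.get_obs(); print({k:np.round(v,3) for k,v in o.items()})
for n in ("top","scene"):
    c=imaging.read_camera(n); print(n,{k:np.round(v,4) for k,v in c.items() if k!="img"})
    cv2.imwrite(f"pics/{n}0.png",cv2.resize(c["img"][:,:,::-1],(800,600),interpolation=cv2.INTER_CUBIC))
    np.savez(f"{n}.npz",**c)
    for k in ("stand","turntable","block_top","leg","double_line","lever","lever_tab","push_face","index_edge","wax_tin","wedge","mallet","chisel_wide"):
        for d in imaging.regions_of(n,k)[:2]: print(n,k,round(d["confidence"],2),np.round(d["bbox"],1))
E
```

```text
pics
{'t': np.float64(0.0), 'joint_pos': array([ 1.235,  0.707, -0.028,  1.485,  0.022,  0.951, -0.076]), 'qvel': array([ 0.   ,  0.   ,  0.   , -0.002,  0.   , -0.002, -0.002]), 'joint_efforts': array([ 1.0000e-03, -8.8321e+01,  1.2350e+00, -2.3617e+01,  1.7000e-02,
        7.0000e-03, -0.0000e+00]), 'position': array([ 0.166, -0.55 ,  0.404]), 'tcp_rot': array([ 0.989,  0.146, -0.   , -0.   ]), 'wrist_force': array([0.323, 0.777, 0.05 ]), 'ft_torque': array([-0.002, -0.048, -0.023]), 'grasp_force': np.float64(0.0), 'gripper_width': np.float64(0.086)}
top {'fx': np.float64(455.7685), 'fy': np.float64(455.7685), 'cx': np.float64(260.0351), 'cy': np.float64(194.4572), 'eye': array([0.3809, 0.0278, 1.338 ]), 'attitude': array([-0.7038,  0.7083, -0.044 ,  0.0333])}
top stand 0.58 [268.6 180.6 165.9  84.5]
top turntable 0.96 [226.8 174.5  44.4  47. ]
top block_top 0.79 [225.7 174.8  46.4  44.5]
top block_top 0.27 [397.9 169.2  17.2  71.5]
top leg 0.77 [304.9 184.3  67.   48.5]
top double_line 0.73 [305.1 186.7  69.2  49.5]
top lever 0.74 [304.7 184.8  71.8  47.1]
top lever 0.67 [324.8 17
[... 613 characters left out ...]
6.6 136.5  91.1]
scene stand 0.65 [254.5 210.3   8.2  12.7]
scene turntable 0.95 [297.9 202.   35.2  40.6]
scene turntable 0.69 [231.5 237.6  15.6  18.5]
scene leg 0.84 [242.8 224.4  50.7  43.9]
scene double_line 0.62 [244.7 226.6  59.   46.2]
scene lever 0.49 [232.9 237.2  11.7  16.4]
scene lever 0.47 [179.2 293.5  30.7  59.7]
scene lever_tab 0.66 [232.3 237.1  15.6  13.9]
scene lever_tab 0.5 [267.9 228.3 135.7  89.3]
scene push_face 0.85 [244.8 226.2  59.9  46.6]
scene push_face 0.28 [233.6 238.4  12.1  16.7]
scene index_edge 0.63 [259.1 221.8  10.   17.3]
scene wedge 0.61 [262.6 238.8   9.2  11.4]
scene mallet 0.71 [358.8 168.5  79.6  39.6]
scene chisel_wide 0.93 [139.3 246.1  30.4  47.3]
```

Run:
```python
import cv2,numpy as np
a=np.load("top.npz")["img"][120:250,170:370,::-1]
cv2.imwrite("pics/topc.png",cv2.resize(a,(800,520),interpolation=cv2.INTER_CUBIC))
a=np.load("scene.npz")["img"][165:285,185:345,::-1]
cv2.imwrite("pics/scenec.png",cv2.resize(a,(800,600),interpolation=cv2.INTER_CUBIC))
```

```text
(no output)
```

View pics/topc.png

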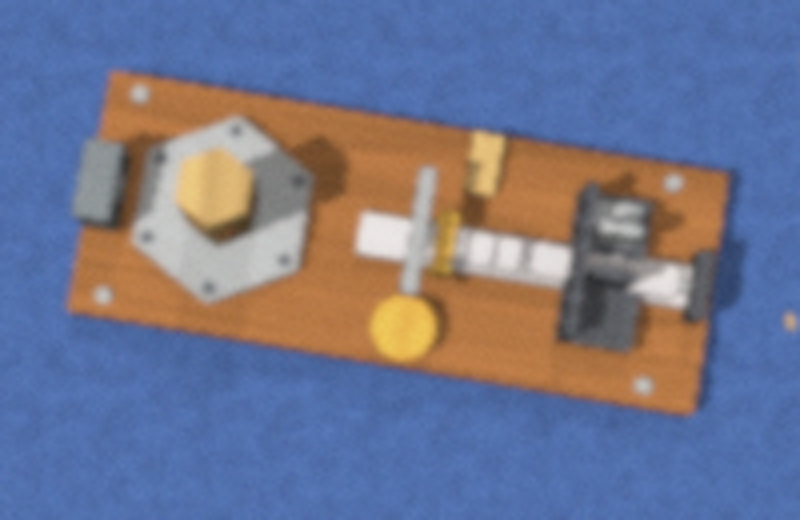

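View pics/scenec.png

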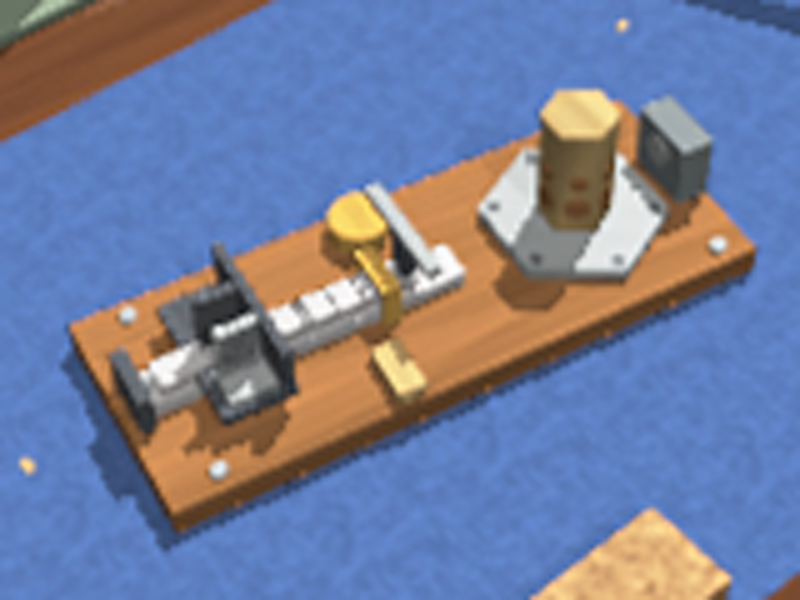

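View pics/top0.png

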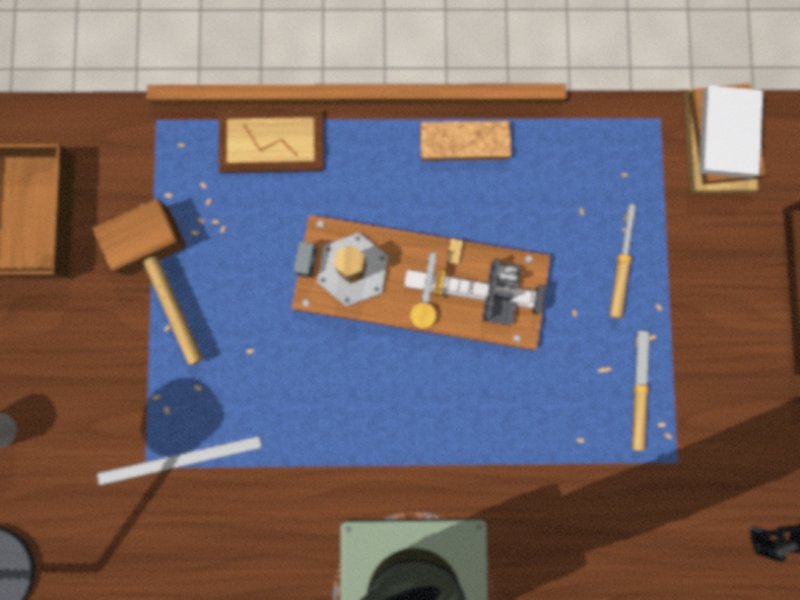

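```bash
cat > h.py <<'E'
import numpy as np,cv2
from scipy.spatial.transform import Rotation as R
from scipy.optimize import least_squares
def load(n): return dict(np.load(n+".npz"))
def proj(c,P):
    q=R.from_quat(c["attitude"]).inv().apply(np.atleast_2d(P)-c["eye"])
    return np.c_[c["fx"]*q[:,0]/q[:,2]+c["cx"],c["fy"]*q[:,1]/q[:,2]+c["cy"]]
def unproj(c,uv,z):
    uv=np.atleast_2d(uv).astype(float)
    d=R.from_quat(c["attitude"]).apply(np.c_[(uv[:,0]-c["cx"])/c["fx"],(uv[:,1]-c["cy"])/c["fy"],np.ones(len(uv))])
    return c["eye"]+d*((z-c["eye"][2])/d[:,2])[:,None]
def w(p,P):  # stand -> world, p=(x,y,yaw)
    P=np.atleast_2d(P); return R.from_euler("z",p[2]).apply(P)+[p[0],p[1],0]
def s(p,P): return R.from_euler("z",-p[2]).apply(np.atleast_2d(P)-[p[0],p[1],0])
E
python3 - <<'E'
from h import *
t,sc=load("top"),load("scene")
tc=lambda a:(np.array(a)+.5)/4-.5+[170,120]
sx=lambda a:(np.array(a)+.5)/5-.5+[185,165]
C=np.array([[.23,-.09,.025],[-.23,-.09,.025],[-.23,.09,.025],[.23,.09,.025]])
tu=tc([(110,70),(730,170),(697,412),(68,310)]); su=sx([(755,245),(178,514),(70,327),(622,101)])
def fit(use):
    f=lambda p:np.concatenate([(proj(c,w(p,C))-u).ravel() for c,u in use])
    r=least_squares(f,[.45,0,1.4]);return r.x,r.fun
for use in ([(t,tu)],[(sc,su)],[(t,tu),(sc,su)]):
    p,f=fit(use);print(np.round(p,4),np.round(f,1))
np.save("p.npy",p)
print("blocktop",s(p,unproj(t,tc((216,187)),.131)),s(p,unproj(sc,sx((580,114)),.131)))
print("clip edge top z.06",s(p,unproj(t,tc((458,245)),.06)))
print("lines",s(p,unproj(t,tc([(463,247),(497,250),(526,255),(532,258)]),.049)))
print("pushplate top back/front",s(p,unproj(t,tc([(573,262),(595,265)]),.086)))
print("lug/lever",s(p,unproj(t,tc([(625,218),(615,265)]),.095)),"leg width",)
print("tin",s(p,unproj(t,tc((404,328)),.045)))
E
```

```text
[ 0.5687 -0.0219  1.4045] [ 0.2 -0.1  0.1 -0.1 -0.1  0.  -0.1  0.2]
[ 0.5707 -0.0189  1.4012] [ 1.1  0.2 -0.4  0.4 -0.2 -0.2 -0.5 -0.8]
[ 0.5695 -0.0207  1.4033] [-0.2 -0.4 -0.3 -0.3 -0.6 -0.2 -0.6 -0.2  0.5  0.1 -1.   0.5 -0.8 -0.
 -1.1 -0.9]
blocktop [[0.12821186 0.00120856 0.131     ]] [[ 0.13026921 -0.0010176   0.131     ]]
clip edge top z.06 [[-0.04114072  0.00310641  0.06      ]]
lines [[-0.0453847   0.00230939  0.049     ]
 [-0.06970678  0.00051511  0.049     ]
 [-0.09071962  0.00072378  0.049     ]
 [-0.09527857  0.002167    0.049     ]]
pushplate top back/front [[-0.12060581  0.00583832  0.086     ]
 [-0.13600419  0.00544329  0.086     ]]
lug/lever [[-0.15063073 -0.02894584  0.095     ]
 [-0.14853318  0.00456861  0.095     ]] leg width
tin [[-0.01299818  0.06608395  0.045     ]]
```

```bash
cat > go.py <<'E'
from h import *
from cell import sensors
def go(S,yaw,p=None):
    """S: TCP target in stand frame; yaw: tool-y angle rel. to stand x, deg (mod 180)"""
    p=np.load("p.npy") if p is None else p
    o=sensors.get_obs(); q=R.from_quat(o["tcp_rot"]); W=w(p,S)[0]
    ty=q.apply([0,1,0]); cur=np.degrees(np.arctan2(ty[1],ty[0]))
    d=(np.degrees(p[2])+yaw-cur+90)%180-90
    yy=np.radians(cur+d); T=np.c_[[-np.sin(yy),np.cos(yy),0],[np.cos(yy),np.sin(yy),0],[0,0,-1]]
    if np.linalg.det(T)<0: T[:,0]*=-1
    rv=np.degrees((q.inv()*R.from_matrix(T)).as_rotvec())
    print("t",round(float(o["t"]),2),"stand pos",np.round(s(p,o["position"])[0]*1000,1),"ccw",round(d,1),"lin",np.round(q.inv().apply(W-o["position"])*1000,1),"rot",np.round(rv,2),"j7",round(o["joint_pos"][6],2),"F",np.round(R.from_euler("z",-p[2]).apply(o["wrist_force"]),1),"w",round(float(o["gripper_width"])*1000,1),"g",round(float(o["grasp_force"]),1))
E
python3 - <<'E'
from go import *
go([.13,0,.40],0); go([.13,0,.40],60)
E
```

```text
t 1.4 stand pos [-589.5  309.   404.7] ccw -26.4 lin [ 597.  -506.7    4.7] rot [-0.    0.   26.43] j7 -0.08 F [ 0.1  0.3 -0.6] w 85.6 g 0.0
t 1.4 stand pos [-589.5  309.   404.7] ccw 33.6 lin [ 597.  -506.7    4.7] rot [ -0.    -0.   -33.57] j7 -0.08 F [ 0.1  0.3 -0.6] w 85.6 g 0.0
```

Emit:
{"op": "drive_tool", "data": {"moves": [{"linear":[37,-31.4,0],"rotation":[0,0,3]},{"linear":[74,-62.8,0],"rotation":[0,0,6]},{"linear":[111,-94.2,0],"rotation":[0,0,9]},{"linear":[148,-125.6,0],"rotation":[0,0,12]},{"linear":[185,-157,0],"rotation":[0,0,15]},{"linear":[222,-188.4,0],"rotation":[0,0,18]},{"linear":[259,-219.8,0],"rotation":[0,0,22]},{"linear":[296,-251.2,0],"rotation":[0,0,26.4]}], "claw": 85, "force": 20}}

```text
t: 2.2
position: [0.3778, -0.2224, 0.4049]
tcp_rot: [0.996, -0.085, 0.0, -0.0]
wrist_force: [0.8, -0.6, -0.1]
gripper_width: 0.0847
grasp_force: 0.0
```

Run:
```python
from go import *
go([.13,0,.33],0)
```

```text
t 2.2 stand pos [-230.9  155.3  404.9] ccw 0.1 lin [ 154.4 -361.3   75. ] rot [-0.   -0.03 -0.14] j7 -1.12 F [-0.5 -0.9 -0.1] w 84.7 g 0.0
```

Emit:
{"op": "drive_tool", "data": {"moves": [{"linear":[19,-45,4],"rotation":[0,0,0]},{"linear":[38,-90,8],"rotation":[0,0,0]},{"linear":[57,-135,12],"rotation":[0,0,0]},{"linear":[77,-180,16],"rotation":[0,0,0]},{"linear":[96,-225,22],"rotation":[0,0,0]},{"linear":[115,-270,30],"rotation":[0,0,0]},{"linear":[135,-316,40],"rotation":[0,0,0]},{"linear":[154,-361,50],"rotation":[0,0,0]}]}}

```text
t: 3.0
position: [0.5892, 0.1074, 0.3547]
tcp_rot: [0.997, -0.083, 0.0, -0.0]
wrist_force: [1.8, -1.0, 0.6]
gripper_width: 0.0853
grasp_force: 0.0
```

Run:
```python
from go import *
from cell import imaging
go([.13,0,.273],0)
c=imaging.read_camera("wrist"); np.savez("wrist.npz",**c)
cv2.imwrite("pics/w1.png",cv2.resize(c["img"][:,:,::-1],(800,600),interpolation=cv2.INTER_CUBIC))
print(c["eye"],c["attitude"],c["fx"],c["cx"],c["cy"])
```

```text
t 3.0 stand pos [129.6   1.9 354.7] ccw -0.1 lin [ 1.9 -0.4 81.7] rot [-0.01 -0.02  0.05] j7 -1.77 F [-0.7 -2.   0.6] w 85.3 g 0.0
[0.66517061 0.09442944 0.3238513 ] [-0.638464    0.7543292   0.11632442 -0.09909495] 297.3186396354542 259.0239169326875 195.7063249706225
```

View pics/w1.png

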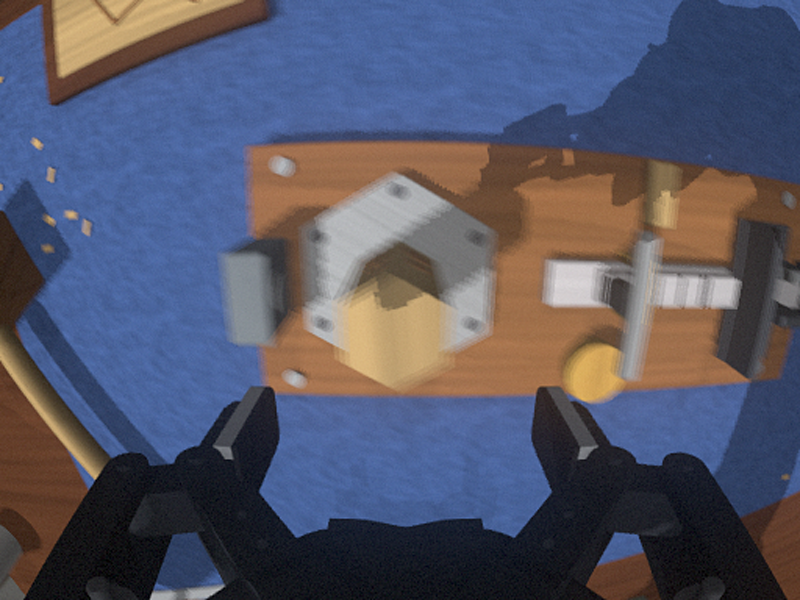

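Emit:
{"op": "drive_tool", "data": {"moves": [{"linear":[2,0,20],"rotation":[0,0,0]},{"linear":[2,0,45],"rotation":[0,0,0]},{"linear":[2,0,68],"rotation":[0,0,0]},{"linear":[2,0,80],"rotation":[0,0,0]},{"linear":[2,0,84],"rotation":[0,0,0]},{"linear":[2,0,84],"rotation":[0,0,0]},{"linear":[2,0,84],"rotation":[0,0,0]},{"linear":[2,0,84],"rotation":[0,0,0]}]}}

```text
t: 3.85
position: [0.5906, 0.105, 0.2718]
tcp_rot: [0.997, -0.083, 0.001, -0.0]
wrist_force: [-0.5, -0.1, -0.2]
gripper_width: 0.0848
grasp_force: 0.0
```

Emit:
{"op": "drive_tool", "data": {"moves": [{"linear":[0,0,0],"rotation":[0,0,0]},{"linear":[0,0,0],"rotation":[0,0,0]},{"linear":[0,0,0],"rotation":[0,0,0]},{"linear":[0,0,0],"rotation":[0,0,0]},{"linear":[0,0,0],"rotation":[0,0,0]},{"linear":[0,0,0],"rotation":[0,0,0]},{"linear":[0,0,0],"rotation":[0,0,0]},{"linear":[0,0,0],"rotation":[0,0,0]}], "claw": 40, "force": 30}}

```text
t: 4.65
position: [0.5908, 0.1076, 0.2721]
tcp_rot: [0.997, -0.082, 0.001, -0.002]
wrist_force: [0.9, 16.8, 13.6]
gripper_width: 0.0474
grasp_force: 32.4
```

Run:
```python
from go import *
go([.13,0,.273],60)
```

```text
t 4.65 stand pos [130.    0.4 272.1] ccw 59.8 lin [ 0.4 -0.  -0.9] rot [ -0.2   -0.26 -59.84] j7 -1.74 F [16.7  1.9 13.6] w 47.4 g 32.4
```

Emit:
{"op": "drive_tool", "data": {"moves": [{"linear":[0,-2.5,0],"rotation":[0,0,-4]},{"linear":[0,-2.5,0],"rotation":[0,0,-12]},{"linear":[0,-2.5,0],"rotation":[0,0,-20]},{"linear":[0,-2.5,0],"rotation":[0,0,-28]},{"linear":[0,-2.5,0],"rotation":[0,0,-36]},{"linear":[0,-2.5,0],"rotation":[0,0,-44]},{"linear":[0,-2.5,0],"rotation":[0,0,-52]},{"linear":[0,-2.5,0],"rotation":[0,0,-60]}]}}

```text
t: 5.45
position: [0.5908, 0.1087, 0.2721]
tcp_rot: [0.903, 0.429, 0.001, -0.001]
wrist_force: [-5.0, 7.2, 15.4]
gripper_width: 0.0474
grasp_force: 32.0
```

Emit:
{"op": "drive_tool", "data": {"moves": [{"linear":[0,0,0],"rotation":[0,0,0]},{"linear":[0,0,0],"rotation":[0,0,0]},{"linear":[0,0,0],"rotation":[0,0,0]},{"linear":[0,0,0],"rotation":[0,0,0]},{"linear":[0,0,0],"rotation":[0,0,0]},{"linear":[0,0,0],"rotation":[0,0,0]},{"linear":[0,0,0],"rotation":[0,0,0]},{"linear":[0,0,0],"rotation":[0,0,0]}]}}

```text
t: 6.25
position: [0.5908, 0.1086, 0.272]
tcp_rot: [0.905, 0.426, 0.001, -0.001]
wrist_force: [-3.5, 5.7, 17.3]
gripper_width: 0.0477
grasp_force: 32.1
```

Run:
```python
from go import *
go([.13,0,.273],60)
```

```text
t 6.25 stand pos [131.    0.5 272. ] ccw -0.1 lin [-0.6  1.  -1. ] rot [-0.03 -0.14  0.07] j7 -1.0 F [ 5.1  4.4 17.3] w 47.7 g 32.1
```

Emit:
{"op": "drive_tool", "data": {"moves": [{"linear":[0,0,0],"rotation":[0,0,0]},{"linear":[0,0,0],"rotation":[0,0,0]},{"linear":[0,0,0],"rotation":[0,0,0]},{"linear":[0,0,0],"rotation":[0,0,0]},{"linear":[0,0,0],"rotation":[0,0,0]},{"linear":[0,0,0],"rotation":[0,0,0]},{"linear":[0,0,-20],"rotation":[0,0,0]},{"linear":[0,0,-60],"rotation":[0,0,0]}], "claw": 85}}

```text
t: 7.05
position: [0.5904, 0.1074, 0.3296]
tcp_rot: [0.905, 0.426, -0.002, -0.001]
wrist_force: [1.1, 0.9, -0.1]
gripper_width: 0.0848
grasp_force: 0.0
```

Run:
```python
from go import *
go([-.08,-0.05,.35],90)
```

```text
t 7.05 stand pos [129.8   0.8 329.6] ccw 30.0 lin [-156.5  148.7  -20.3] rot [ -0.2    0.14 -29.96] j7 -0.99 F [ 1.1 -0.9 -0.1] w 84.8 g 0.0
```

Run:
```python
from go import *
go([-.152,-0.00,.34],90)
```

```text
t 7.05 stand pos [129.8   0.8 329.6] ccw 30.0 lin [-243.8  141.4  -10. ] rot [ -0.2    0.14 -29.96] j7 -0.99 F [ 1.1 -0.9 -0.1] w 84.8 g 0.0
```

Emit:
{"op": "drive_tool", "data": {"moves": [{"linear":[-20,11.6,-5],"rotation":[0,0,-3]},{"linear":[-60,34.8,-10],"rotation":[0,0,-8]},{"linear":[-100,58,-10],"rotation":[0,0,-13]},{"linear":[-140,81.2,-10],"rotation":[0,0,-18]},{"linear":[-180,104.4,-10],"rotation":[0,0,-23]},{"linear":[-220,127.6,-10],"rotation":[0,0,-28]},{"linear":[-244,141.4,-10],"rotation":[-0.2,0,-30]},{"linear":[-244,141.4,-10],"rotation":[-0.2,0,-30]}]}}

```text
t: 7.85
position: [0.5433, -0.175, 0.3407]
tcp_rot: [0.765, 0.644, -0.0, 0.002]
wrist_force: [0.6, 1.6, 0.0]
gripper_width: 0.085
grasp_force: 0.0
```

Run:
```python
from go import *
from cell import imaging
c=imaging.read_camera("wrist"); np.savez("wrist.npz",**c)
go([-.152,-0.00,.34],90)
cv2.imwrite("pics/w2.png",cv2.resize(c["img"][:,:,::-1],(800,600),interpolation=cv2.INTER_CUBIC))
c=imaging.read_camera("scene"); np.savez("scene2.npz",**c)
```

```text
t 7.9 stand pos [-1.539e+02 -1.000e-01  3.408e+02] ccw 0.2 lin [ 1.9 -0.1  0.8] rot [ 0.18  0.06 -0.15] j7 -0.18 F [ 1.9 -0.8  0.2] w 85.1 g 0.0
```

View pics/w2.png

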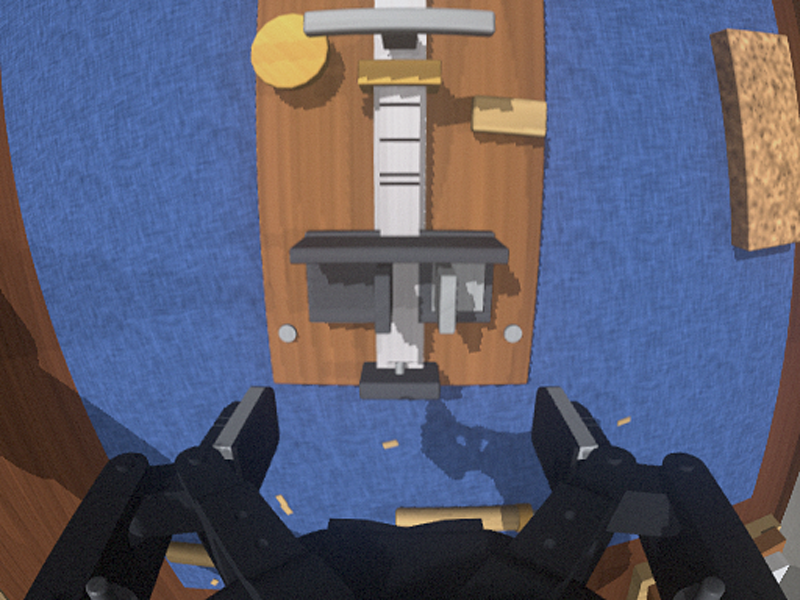

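```bash
cat >> h.py <<'E'
def funproj(c,uv,z):
    uv=np.atleast_2d(uv).astype(float); a=(uv-[c["cx"],c["cy"]])/c["fx"]; th=np.linalg.norm(a,axis=1)
    d=np.c_[a*(np.sin(th)/th)[:,None],np.cos(th)]; d=R.from_quat(c["attitude"]).apply(d)
    return c["eye"]+d*((z-c["eye"][2])/d[:,2])[:,None]
E
python3 - <<'E'
from h import *
c=load("wrist"); p=np.load("p.npy"); f=lambda u,v,z:np.round(s(p,funproj(c,(np.array([[u,v]])+.5)*.64-.5,z))[0]*1000,1)
a=c["img"][20:220,180:330,::-1]; cv2.imwrite("pics/w2c.png",cv2.resize(a[10:110],(800,533),interpolation=cv2.INTER_CUBIC))
print("dl",f(400,174,.049),f(400,184,.049),"marks",f(400,104,.049),f(400,140,.049))
for v in (76,80,86): print("clip",v,f(362,v,.06),f(438,v,.06))
print("clip front",f(400,60,.06))
print("plate back top",f(400,250,.086), "front",f(400,235,.086),"plate back bottom",f(340,263,.06))
print("lug tops: ",f(382,333,.095),f(382,262,.095),f(376,300,.095),f(390,300,.095))
print("lever",f(448,333,.095),f(448,275,.095),f(441,300,.095),f(457,300,.095))
print("leg sides",f(376,210,.049),f(421,210,.049),"board end",f(400,384,.025),"boardsides",f(262,200,.025),f(541,200,.025))
E
```

```text
dl [-86.4   2.   49. ] [-92.    2.1  49. ] marks [-47.    1.9  49. ] [-67.3   2.   49. ]
clip 76 [-32.5  21.7  60. ] [-32.8 -18.2  60. ]
clip 80 [-34.7  21.7  60. ] [-35.  -18.2  60. ]
clip 86 [-38.1  21.7  60. ] [-38.3 -18.2  60. ]
clip front [-24.    1.7  60. ]
plate back top [-122.5    2.    86. ] front [-115.1    1.9   86. ] plate back bottom [-134.5   35.4   60. ]
lug tops:  [-162.4   11.1   95. ] [-126.5   10.4   95. ] [-145.3   13.6   95. ] [-145.3    6.9   95. ]
lever [-162.6  -21.7   95. ] [-132.9  -21.    95. ] [-145.4  -17.8   95. ] [-145.4  -25.6   95. ]
leg sides [-106.6   15.6   49. ] [-106.7   -9.6   49. ] board end [-227.2    3.1   25. ] boardsides [-100.6   89.    25. ] [-101.4  -86.1   25. ]
```

View pics/w2c.png

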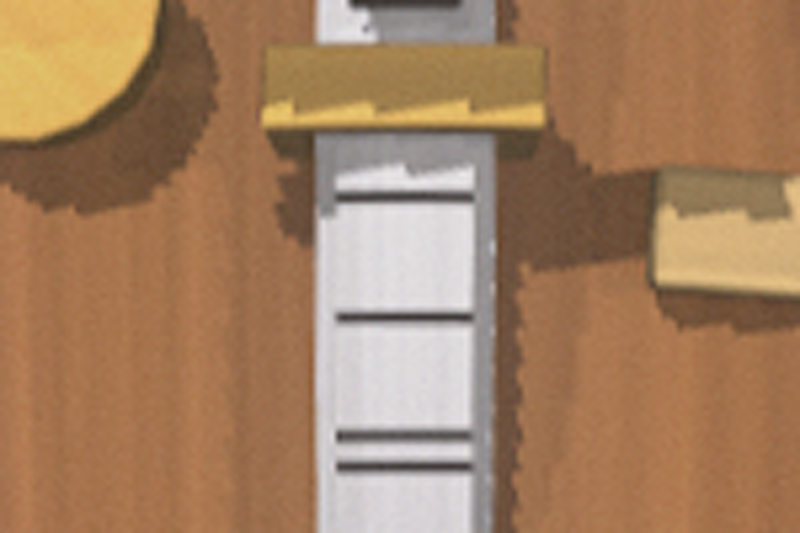

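Emit:
{"op": "drive_tool", "data": {"moves": [{"linear":[1,0,20],"rotation":[0.2,0,0]},{"linear":[1,0,45],"rotation":[0.2,0,0]},{"linear":[1,0,70],"rotation":[0.2,0,0]},{"linear":[1,0,95],"rotation":[0.2,0,0]},{"linear":[1,0,110],"rotation":[0.2,0,0]},{"linear":[1,0,114],"rotation":[0.2,0,0]},{"linear":[1,0,114],"rotation":[0.2,0,0]},{"linear":[1,0,114],"rotation":[0.2,0,0]}]}}

```text
t: 8.75
position: [0.5452, -0.1694, 0.2278]
tcp_rot: [0.763, 0.646, -0.0, 0.001]
wrist_force: [1.0, 0.1, -0.2]
gripper_width: 0.0851
grasp_force: 0.0
```

Run:
```python
from go import *
go([-.137,-0.00,.226],90)
```

```text
t 8.75 stand pos [-150.7   -0.9  227.8] ccw -0.1 lin [13.7 -0.9  1.7] rot [0.05 0.04 0.06] j7 -0.24 F [ 0.3 -0.9 -0.2] w 85.1 g 0.0
```

Emit:
{"op": "drive_tool", "data": {"moves": [{"linear":[6,-0.9,1],"rotation":[0,0,0]},{"linear":[13,-0.9,1],"rotation":[0,0,0]},{"linear":[21,-0.9,1],"rotation":[0,0,0]},{"linear":[30,-0.9,1],"rotation":[0,0,0]},{"linear":[39,-0.9,1],"rotation":[0,0,0]},{"linear":[47,-0.9,1],"rotation":[0,0,0]},{"linear":[53,-0.9,1],"rotation":[0,0,0]},{"linear":[56,-0.9,1],"rotation":[0,0,0]}]}}

```text
t: 9.55
position: [0.5537, -0.1139, 0.2263]
tcp_rot: [0.764, 0.646, -0.0, 0.001]
wrist_force: [0.3, -7.7, 4.0]
gripper_width: 0.0847
grasp_force: 3.5
```

```bash
cat > look.py <<'E'
from go import *
from cell import imaging
import sys
go([-.085,-0.00,.226],90)
c=imaging.read_camera("wrist"); np.savez("wrist.npz",**c)
cv2.imwrite(f"pics/{sys.argv[1]}.png",cv2.resize(c["img"][:,:,::-1][:300,120:400],(560,600),interpolation=cv2.INTER_CUBIC))
E
python3 look.py w3
```

```text
t 9.55 stand pos [-9.460e+01  1.000e-01  2.263e+02] ccw -0.0 lin [9.6 0.1 0.3] rot [0.05 0.08 0.03] j7 -0.33 F [-7.5 -1.6  4. ] w 84.7 g 3.5
```

View pics/w3.png

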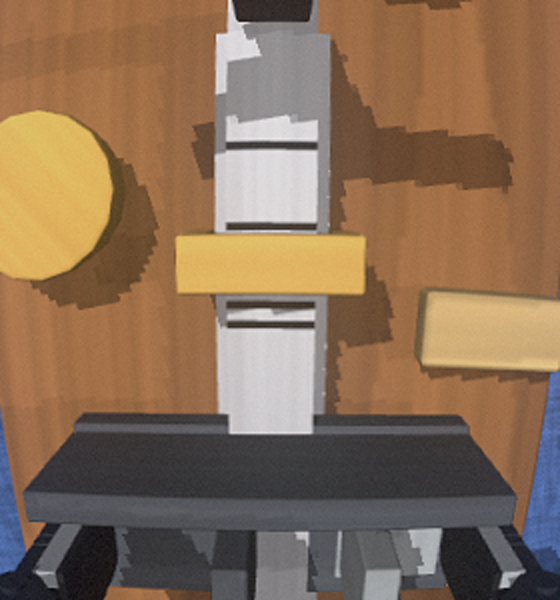

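Run:
```python
from h import *
c=load("wrist"); p=np.load("p.npy"); f=lambda u,v,z:np.round(s(p,funproj(c,(np.array([[u,v]])+.5)/2-.5+[120,0],z))[0]*1000,1)
print(f(270,305,.049),f(270,324,.049),"edge",f(270,294.5,.06),"front",f(270,235,.06))
```

```text
[-41.6   2.4  49. ] [-46.4   2.4  49. ] edge [-37.3   2.3  60. ] front [-23.6   2.2  60. ]
```

Emit:
{"op": "drive_tool", "data": {"moves": [{"linear":[2,0,0],"rotation":[0,0,0]},{"linear":[4,0,0],"rotation":[0,0,0]},{"linear":[6,0,0],"rotation":[0,0,0]},{"linear":[7,0,0],"rotation":[0,0,0]},{"linear":[7,0,0],"rotation":[0,0,0]},{"linear":[7,0,0],"rotation":[0,0,0]},{"linear":[7,0,0],"rotation":[0,0,0]},{"linear":[7,0,0],"rotation":[0,0,0]}]}}

```text
t: 10.4
position: [0.5548, -0.1074, 0.2263]
tcp_rot: [0.764, 0.646, -0.0, 0.001]
wrist_force: [0.8, -5.6, 3.7]
gripper_width: 0.0846
grasp_force: 2.7
```

```bash
python3 look.py w4
```

```text
t 10.4 stand pos [-8.800e+01  1.000e-01  2.263e+02] ccw -0.0 lin [3.  0.1 0.3] rot [0.06 0.08 0.01] j7 -0.34 F [-5.4 -1.7  3.7] w 84.6 g 2.7
```

View pics/w4.png

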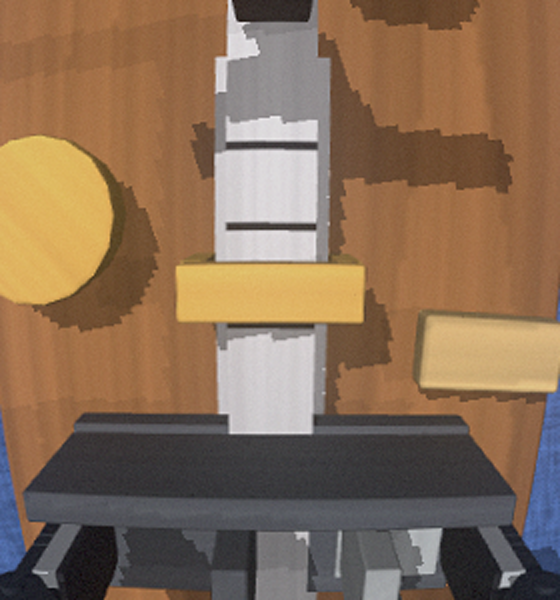

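Emit:
{"op": "drive_tool", "data": {"moves": [{"linear":[0,0,0],"rotation":[0,0,0]},{"linear":[0,0,0],"rotation":[0,0,0]},{"linear":[0,0,0],"rotation":[0,0,0]},{"linear":[0,0,0],"rotation":[0,0,0]},{"linear":[0,0,0],"rotation":[0,0,0]},{"linear":[0,0,0],"rotation":[0,0,0]},{"linear":[0,0,0],"rotation":[0,0,0]},{"linear":[0,0,0],"rotation":[0,0,0]}], "claw": 15, "force": 40}}

```text
t: 11.25
position: [0.5532, -0.1072, 0.2265]
tcp_rot: [0.764, 0.646, -0.002, -0.001]
wrist_force: [-19.8, -2.3, 25.1]
gripper_width: 0.0229
grasp_force: 42.2
```

```bash
python3 look.py w5
python3 - <<'E'
from h import *
c=load("wrist"); p=np.load("p.npy"); f=lambda u,v,z:np.round(s(p,funproj(c,(np.array([[u,v]])+.5)/2-.5+[120,0],z))[0]*1000,1)
print("if unchanged: rear line",f(270,324.5,.049),"single",f(270,226.5,.049),"edge",f(270,322,.06))
E
```

```text
t 11.25 stand pos [-88.1   1.6 226.5] ccw -0.0 lin [3.1 1.6 0.5] rot [-0.24  0.13  0.02] j7 -0.34 F [-5.5 19.1 25.1] w 22.9 g 42.2
if unchanged: rear line [-40.2   4.8  49. ] single [-15.7   4.8  49. ] edge [-37.4   4.6  60. ]
```

View pics/w5.png

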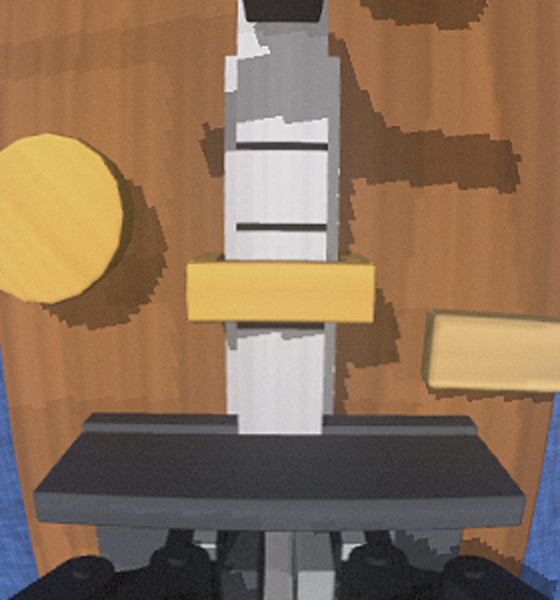

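Emit:
{"op": "drive_tool", "data": {"moves": [{"linear":[0,0,0],"rotation":[0,0,0]},{"linear":[0,0,0],"rotation":[0,0,0]},{"linear":[0,0,0],"rotation":[0,0,0]},{"linear":[0,0,0],"rotation":[0,0,0]},{"linear":[0,0,0],"rotation":[0,0,0]},{"linear":[0,0,0],"rotation":[0,0,0]},{"linear":[0,0,0],"rotation":[0,0,0]},{"linear":[0,0,0],"rotation":[0,0,0]}]}}

```text
t: 12.1
position: [0.5532, -0.1072, 0.2266]
tcp_rot: [0.764, 0.646, -0.002, -0.001]
wrist_force: [-20.3, -1.5, 25.8]
gripper_width: 0.0233
grasp_force: 42.2
```

Run:
```python
from go import *
from cell import imaging
c=imaging.read_camera("scene"); go([-.085,0,.226],90)
a=c["img"][165:285,185:345,::-1]
cv2.imwrite("pics/s9.png",cv2.resize(a,(800,600),interpolation=cv2.INTER_CUBIC))
```

```text
t 12.15 stand pos [-88.1   1.6 226.5] ccw -0.0 lin [3.1 1.6 0.5] rot [-0.24  0.14  0.02] j7 -0.34 F [-5.3 19.8 25.5] w 23.0 g 42.2
```

View pics/s9.png

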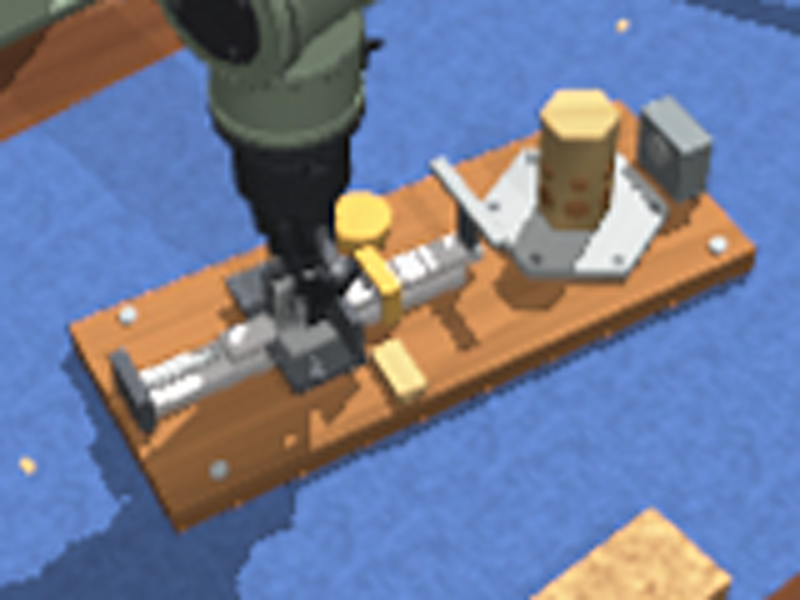

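Run:
```python
from h import *
from cell import imaging
p=np.load("p.npy")
for n in ("top","scene"):
    a=load(n); b=imaging.read_camera(n)
    A,B=[x["img"].astype(float) for x in (a,b)]
    for nm,P,rad in (("board ref",[.2,-.07,.025],4),("block top",[.13,0,.131],5),("block side",[.12,-.02,.07],4)):
        u,v=np.round(proj(a,w(p,P))[0]).astype(int); sl=np.s_[v-rad:v+rad+1,u-rad:u+rad+1]
        print(n,nm,"absdiff",np.abs(A[sl]-B[sl]).mean().round(2))
        if nm=="block top":
            for X in (A,B):
                g=X[sl].mean(2); gx=cv2.Sobel(g,cv2.CV_64F,1,0)[1:-1,1:-1]; gy=cv2.Sobel(g,cv2.CV_64F,0,1)[1:-1,1:-1]
                print("  grad angle",np.degrees(.5*np.arctan2(2*(gx*gy).sum(),(gx**2-gy**2).sum())).round(1), "mean",X[sl].mean((0,1)).round(1),"aniso",(np.hypot(2*(gx*gy).sum(),(gx**2-gy**2).sum())/(gx**2+gy**2).sum()).round(2))
```

```text
top board ref absdiff 4.74
top block top absdiff 7.78
  grad angle 4.7 mean [221.  182.9 117.4] aniso 0.95
  grad angle -55.9 mean [225.3 188.2 121.2] aniso 0.98
top block side absdiff 5.45
scene board ref absdiff 6.86
scene block top absdiff 9.95
  grad angle -73.0 mean [215.8 193.  141.3] aniso 0.68
  grad angle -80.0 mean [223.  203.4 149.7] aniso 0.74
scene block side absdiff 2.69
```

```bash
python3 -c "
from cell import r
print(r.finish_job())"
```

```text
the job is handed in; nothing more can be done
None
```

The job is handed in, and the verdict was not shown to me. The turntable was turned one click anticlockwise: the block's grain shows a 60.6° turn. The leg is held with the double line about 0.3 mm from the clip's edge, the lever is closed (finger opening 23 mm), and the fingers are still gripping at 42 N.

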